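# Fetch the matching back cover to the repair stand

### The arm

A 7-joint arm with a two-finger parallel gripper is mounted at the origin on the work surface. World frame = base frame: x ahead of the robot, y to its left, z up, the work surface at z = 0. Lengths are in m, angles in rad, forces in N, time in s.
With the tool pointing down it reaches from about 0.425 to 0.925 m from the base axis. Payload 6.8 kg.
Tool frame: the origin (TCP) lies at the very end of the fingers, on their centre line; the grasp point (between the pads) lies 19 mm behind it; z points along the fingers, y is the line along which they close (so a half turn about z gives the same grasp; the last joint's range is limited). The gripper opens to 85 mm and grips with 20 to 120 N. Pads are 22 mm wide; open, the fingers measure 114 mm over their backs; the gripper's body (76 mm by 85 mm) begins 54 mm behind the grasp point. The pads swing forward as they close: fully open they stand 13 mm farther back than shut.
Start: joints at [-0.108, 0.477, 0.022, 1.555, -0.011, 1.109, -0.083], TCP at [0.675, 0, 0.231] pointing down, gripper open.
Joint ranges: [-2.96, 2.96], [-0.34, 2.1], [-1.41, 1.46], [0.24, 2.44], [-1.37, 4.51], [0.17, 1.92], [-2.96, 2.96]. Speed limits (rad/s): [2.39, 2.39, 3.14, 3.14, 3.14, 3.14, 3.14].

### API

Orientations are given as a rotation vector (axis times angle).
In Python, from bench import get_obs, viewer, r gives the robot as it stands. The module is installed in compiled form; this text tells all that it offers.
- The arm moves only by the tool play_rows, never from a script. Its argument "commands" is a list that holds one entry, the list of rows, each a list of 5 numbers: the gripper's target within -1 to 1 (shut at 1, half-way at 0, fully open at -1), then the shift along the tool's x, y, z scaled (see below), then the turn about the tool's z scaled (see below). A call has 1 to 12 rows; each row is the pose to reach, as a shift and turn from the pose commanded when the call began, along the tool's axes at that moment; what a row does not reach only later rows make up. The controller multiplies each number of a shift by 0.2 m and each number of a turn by pi/2 rad. A row lasts 1/12 s, in which the tool goes at most 41.7 mm and 7.16 degrees, less where a joint would pass 70% of its speed; a pose out of reach is approached as far as the arm can. A call with a number of a shift or a turn outside -1 to 1 is refused whole. A call with a gripper value outside its range is refused whole. The fingers move at their own pace and stop on an object; "grip_force" is the grip in N (left out, the last holds). Time passes only in rows, so rows that repeat a pose let the fingers close. It gives the time, the measured TCP pose, the force, the opening and the grip force at its end, in the units of the state.
- get_obs(): the state, without advancing time (a new reading comes with each control period).
- viewer.grab_frame(name): name is "scene" or "side" or "wrist"; returns a dict with "pixels" (384x512x3 uint8, red, green, blue), "fovy" (degrees; the focal length in pixels is half the picture's height over the tangent of half this angle, whatever the lens; pixels are square), "cx", "cy" (the principal point, pixels), "world_to_cam" (4x4, takes a point from world to camera coordinates); the wrist camera has in their place "hand_eye" (4x4, takes a point from camera to tool coordinates, whose origin is the TCP and whose axes are the flange's). Camera axes: x right, y up, looking along -z (the intrinsics and any distortion apply to the point x, -y, -z); pixel columns grow to the right and rows downward; lengths in m; the calibration is good to about 2 mm. A picture is of the moment at which its call begins: read the wrist's pose just before it. There is no depth.
- r.hand_in(): hands the job in; it is judged then, once.
Trained networks look in a picture, given as the dict that the camera call returned (one of the last four; its "shot" number tells which), for a name from the list of things; names that differ only in an ending like _2 or _b are one class to them, and where a whole thing is asked for, a point or a joint stands for the part that bears it (a point fixed in the world has none). Each returns a list of dicts, best first, with "score" (0 to 1); they miss things now and then, are a little off and sometimes report something else, mostly with a low value. They report only what shows in the picture. A call takes as long as a camera call. They do not tell look-alikes from the thing itself.
- viewer.trace(picture, thing): "pixels" (384x512 bool, what is visible of it) and "rect" ([left, top, right, bottom] in pixels, round what is visible of it).
The state is a dict: "clock": time; "joints": joint angles; "qvel": joint speeds; "tau": joint torques, N m; "tcp_pos": TCP position; "orientation": TCP orientation; "contact_force": force on the tool from outside, world axes, zero at the start; "moment": the same for the moment, N m; "grip_width": finger opening in m; "gripper_force": force on a finger pad.
Only numpy, scipy, OpenCV 4.12 (cv2) and the standard library are available. Lean on these libraries where they do the work, as an engineer would, in place of code of your own. Each camera call takes 0.05 s, during which the arm holds its last target. There are 200 camera calls.

### The job

Look which colour of opened phone lies on the pad in front of the yellow stand, take the back cover of that colour out of the black rack, and set it down, without dropping it, in the yellow stand. It must lean back on the backrest just as it did in the rack, outer face to the front and camera window up, centred and square on the ledge behind the lip. Leave the other two covers and all the phones where they are.

Things in the scene. Friction and masses are not known exactly. Their poses are not given: they have to be found in the camera images.
- rack: fixed black rack on a grey base, 335 mm long: three leaning bays at y = -112, 0, 112 mm, a cover in each (colour order changes). Origin on the table under the middle cover's lower edge; x to the open front, y along the row. Each bay: backrest 70 mm wide reaching 85 mm up the cover on the robot's side (the cover's top 65 mm stand free), ledge, and 10 mm front lip. Nothing above.
- seat (a point): target: middle of the inner corner of backrest and ledge of the yellow leaning stand, 22 mm above the table; x horizontal to its open front, y along the ledge, z up. Backrest 80 mm wide, 85 mm up, leaning 25 deg from vertical, top to -x; ledge 110 mm wide; 10 mm high lip, 16 mm gap from backrest to lip. A cover stands right when its origin and axes lie on these.
- pad (a point): centre of the top of the flat yellow pad with a black rubber top (90 x 180 mm, 6 mm high), in front of the yellow stand, 88 mm along its x axis and on the same base. The phone under repair lies here.
- cover_blue: blue phone back cover, slab 74 x 150 x 9 mm, about 80 g, dark flush camera window at the top of its outer face. Stands square in its bay, leaning 25 deg from vertical, top to the robot. Origin: middle of the lower edge on the backrest side, 22 mm above the table. Own axes (z vertical, y along lower edge, x to the front) in the leaning pose: it runs 150 mm along (-0.423, 0, 0.906), its thickness 9 mm along (0.906, 0, 0.423).
- cover_red: red phone back cover, slab 74 x 150 x 9 mm, about 80 g, dark flush camera window at the top of its outer face. Stands square in its bay, leaning 25 deg from vertical, top to the robot. Origin: middle of the lower edge on the backrest side, 22 mm above the table. Own axes (z vertical, y along lower edge, x to the front) in the leaning pose: it runs 150 mm along (-0.423, 0, 0.906), its thickness 9 mm along (0.906, 0, 0.423).
- cover_white: white phone back cover, slab 74 x 150 x 9 mm, about 80 g, dark flush camera window at the top of its outer face. Stands square in its bay, leaning 25 deg from vertical, top to the robot. Origin: middle of the lower edge on the backrest side, 22 mm above the table. Own axes (z vertical, y along lower edge, x to the front) in the leaning pose: it runs 150 mm along (-0.423, 0, 0.906), its thickness 9 mm along (0.906, 0, 0.423).
- phone_blue: opened phone with blue frame (dark inside, green board), 74 x 150 x 7 mm, lying flat, long side along its y axis. Origin: centre of its underside. One of the three phones lies on the yellow pad, the other two on the grey pads of the waiting tray beyond; which is where changes.
- phone_red: opened phone with red frame (dark inside, green board), 74 x 150 x 7 mm, lying flat, long side along its y axis. Origin: centre of its underside. One of the three phones lies on the yellow pad, the other two on the grey pads of the waiting tray beyond; which is where changes.
- phone_white: opened phone with white frame (dark inside, green board), 74 x 150 x 7 mm, lying flat, long side along its y axis. Origin: centre of its underside. One of the three phones lies on the yellow pad, the other two on the grey pads of the waiting tray beyond; which is where changes.
Not all that is in view belongs to the job. Leave any pink or turquoise look-alike of the phone_blue alone.

How it is judged:
On the way:
1. the cover matching the phone on the yellow pad is brought to the ledge of the yellow stand while still held (lowered, not dropped) (((horizontal distance between phone_blue and pad below 0.03 m and x of cover_blue in the frame of seat between -0.014 and 0.014 m and y of cover_blue in the frame of seat between -0.016 and 0.016 m and z of cover_blue in the frame of seat between -0.012 and 0.012 m and contact force between the fingers and cover_blue above 0.5 N and angle between cover_blue's own z axis and vertical below 0.2 rad) or (horizontal distance between phone_red and pad below 0.03 m and x of cover_red in the frame of seat between -0.014 and 0.014 m and y of cover_red in the frame of seat between -0.016 and 0.016 m and z of cover_red in the frame of seat between -0.012 and 0.012 m and contact force between the fingers and cover_red above 0.5 N and angle between cover_red's own z axis and vertical below 0.2 rad) or (horizontal distance between phone_white and pad below 0.03 m and x of cover_white in the frame of seat between -0.014 and 0.014 m and y of cover_white in the frame of seat between -0.016 and 0.016 m and z of cover_white in the frame of seat between -0.012 and 0.012 m and contact force between the fingers and cover_white above 0.5 N and angle between cover_white's own z axis and vertical below 0.2 rad))), for 0.04 s.
At the end, for the whole second after the job is handed in: The cover matching the phone on the yellow pad rests in the yellow stand, origin within 12 mm (front-back), 14 mm (along ledge), 8 mm (height) of the seat, lean within 0.12 rad, square within 0.15 rad; other covers within 20 mm of their start, the phone within 30 mm of the pad centre (((horizontal distance between phone_blue and pad below 0.03 m and x of cover_blue in the frame of seat between -0.012 and 0.012 m and y of cover_blue in the frame of seat between -0.014 and 0.014 m and z of cover_blue in the frame of seat between -0.008 and 0.008 m and angle between cover_blue's own z axis and vertical below 0.12 rad and angle between the y axis of cover_blue and the y axis of seat, either way round below 0.15 rad and linear speed of cover_blue below 0.02 m/s and distance of each of cover_red, cover_white from where it was at the start of the episode below 0.02 m) or (horizontal distance between phone_red and pad below 0.03 m and x of cover_red in the frame of seat between -0.012 and 0.012 m and y of cover_red in the frame of seat between -0.014 and 0.014 m and z of cover_red in the frame of seat between -0.008 and 0.008 m and angle between cover_red's own z axis and vertical below 0.12 rad and angle between the y axis of cover_red and the y axis of seat, either way round below 0.15 rad and linear speed of cover_red below 0.02 m/s and distance of each of cover_blue, cover_white from where it was at the start of the episode below 0.02 m) or (horizontal distance between phone_white and pad below 0.03 m and x of cover_white in the frame of seat between -0.012 and 0.012 m and y of cover_white in the frame of seat between -0.014 and 0.014 m and z of cover_white in the frame of seat between -0.008 and 0.008 m and angle between cover_white's own z axis and vertical below 0.12 rad and angle between the y axis of cover_white and the y axis of seat, either way round below 0.15 rad and linear speed of cover_white below 0.02 m/s and distance of each of cover_blue, cover_red from where it was at the start of the episode below 0.02 m))); the robot touches nothing.
It fails at once if the blue phone is moved by more than 20 mm (distance of phone_blue from where it was at the start of the episode above 0.02 m).
It fails at once if the red phone is moved by more than 20 mm (distance of phone_red from where it was at the start of the episode above 0.02 m).
It fails at once if the white phone is moved by more than 20 mm (distance of phone_white from where it was at the start of the episode above 0.02 m).
It fails at once if a cover other than the matching one is moved by more than 20 mm ((distance of cover_blue from where it was at the start of the episode above 0.02 m and horizontal distance between phone_blue and pad above 0.03 m) or (distance of cover_red from where it was at the start of the episode above 0.02 m and horizontal distance between phone_red and pad above 0.03 m) or (distance of cover_white from where it was at the start of the episode above 0.02 m and horizontal distance between phone_white and pad above 0.03 m)).
It also fails if it takes over 48 s, if anything falls off the work surface, if the arm or the gripper's body presses on something with over 40 N, if the wrist force passes 120 N, or if a joint passes its speed limit or range.

## Working session

There is one attempt and no reset: what is moved stays moved. The work goes in short steps, Python scripts to look and compute and a tool call to move; the robot and the scene stay as the last step left them, time stands still between calls to the robot, and variables do not carry over. Pictures are saved under pics/ and viewed, at most 10 in all, crops included, and the job is handed in when it is done.

Besides the shell and the picture viewer there is one more tool, called after "Call:" as name(argument=value, ...) on one line, values as JSON. play_rows: Moves the arm, as the interface text tells. Shifts and turns lie within -1 to 1; 1 stands for 0.2 m of shift or pi/2 rad of turn. Its arguments: {"type":"object","properties":{"commands":{"type":"array","items":{"type":"array","items":{"type":"array","items":{"type":"number","minimum":-1,"maximum":1}}}},"grip_force":{"type":"number"}},"required":["commands"]}

```bash
mkdir -p pics; python3 - <<'E'
from bench import get_obs, viewer, r
import cv2,numpy as np
o=get_obs(); print({k:np.round(v,3) for k,v in o.items()})
ims=[]
for n in("scene","side"):
    f=viewer.grab_frame(n); print(n,f["fovy"],f["cx"],f["cy"],np.round(f["world_to_cam"],4).tolist(),[k for k in f if k!='pixels'])
    cv2.imwrite(f"pics/{n}0.png",cv2.cvtColor(f["pixels"],cv2.COLOR_RGB2BGR))
    for t in("rack","seat","pad","cover_blue","cover_red","cover_white","phone_blue","phone_red","phone_white"):
        try: print(t,[(round(d["score"],2),d["rect"]) for d in viewer.trace(f,t)][:4])
        except Exception as e: print(t,e)
E
```

```text
{'clock': np.float64(0.0), 'joints': array([-0.108,  0.478,  0.022,  1.556, -0.011,  1.109, -0.083]), 'qvel': array([-0.002, -0.001,  0.001,  0.002,  0.001, -0.001,  0.001]), 'tau': array([-1.0000e-03, -5.9644e+01,  1.6080e+00, -2.8119e+01,  1.2000e-02,
        9.0000e-03,  0.0000e+00]), 'tcp_pos': array([ 0.674, -0.   ,  0.23 ]), 'orientation': array([-2.221e+00, -2.221e+00,  2.000e-03]), 'contact_force': array([-0.658,  0.62 ,  0.111]), 'moment': array([ 0.028,  0.021, -0.046]), 'gripper_force': np.float64(0.0), 'grip_width': np.float64(0.085)}
scene 51.51494771123152 256.8907846510975 188.70072531048967 [[-0.6818, 0.7315, 0.0038, 0.4173], [-0.4794, -0.4508, 0.7529, 0.2462], [0.5525, 0.5115, 0.6581, -1.3226], [0.0, 0.0, 0.0, 1.0]] ['fovy', 'cx', 'cy', 'world_to_cam', 'shot']
rack [(0.82, [172.0, 126.4, 285.8, 189.8])]
seat [(0.86, [262.9, 180.8, 371.2, 278.1])]
pad [(0.84, [265.3, 183.5, 371.3, 279.9])]
cover_blue [(0.62, [211.5, 108.3, 241.4, 159.5])]
cover_red [(0.72, [182.4, 93.1, 206.5, 144.1])]
cover_white [(0.6, [245.8, 111.0, 285.4, 174.5])]
phone_blue [(0.87, [92.7, 156.2, 
[... 270 characters left out ...]
8, 0.003, -0.5804], [0.1969, 0.7736, 0.6023, -0.1329], [-0.1521, -0.5828, 0.7983, -1.071], [0.0, 0.0, 0.0, 1.0]] ['fovy', 'cx', 'cy', 'world_to_cam', 'shot']
rack [(0.89, [202.2, 205.1, 288.7, 322.0])]
seat [(0.93, [196.8, 135.9, 264.1, 181.1]), (0.26, [224.6, 227.4, 260.2, 266.2])]
pad [(0.68, [194.5, 134.2, 266.1, 185.2])]
cover_blue [(0.68, [223.7, 228.9, 261.6, 266.2])]
cover_red [(0.61, [241.0, 262.0, 282.6, 300.7])]
cover_white [(0.66, [203.9, 190.3, 239.0, 232.0])]
phone_blue [(0.8, [151.3, 115.3, 200.8, 142.0]), (0.6, [282.2, 152.1, 319.3, 185.4]), (0.59, [313.3, 283.7, 377.4, 311.1])]
phone_red [(0.57, [300.2, 193.0, 340.0, 239.0])]
phone_white [(0.86, [232.4, 142.1, 260.1, 174.7])]
```

View pics/scene0.png

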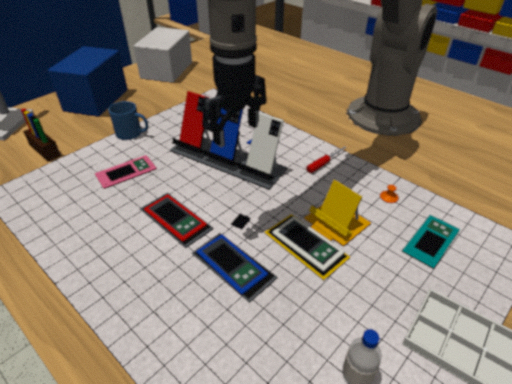

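View pics/side0.png

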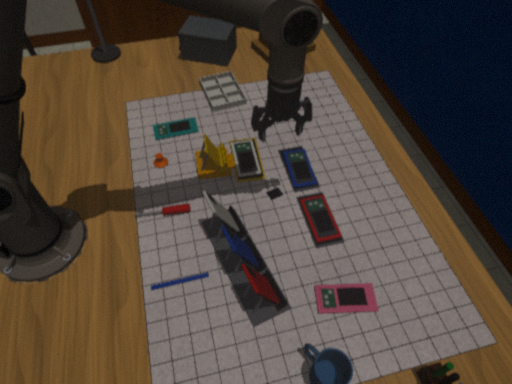

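White phone (scene 308,244) lies on the yellow pad, so the white cover at the near end of the rack (scene 265,145; side 222,212) is the one meant. The turquoise and pink phones are look-alikes to be left alone. I'll confirm this in one enlarged crop, which I also need for the fits.

```bash
python3 - <<'E'
import cv2,numpy as np
a=cv2.imread("pics/scene0.png");b=cv2.imread("pics/side0.png")
A=cv2.resize(a[90:290,165:385],None,fx=2.7,fy=2.7,interpolation=cv2.INTER_CUBIC)[:, :]
cv2.imwrite("pics/cropA.png",A);print(A.shape)
B=cv2.resize(b[125:325,180:300],None,fx=3,fy=3,interpolation=cv2.INTER_CUBIC)
cv2.imwrite("pics/cropB.png",B)
E
```

```text
(540, 594, 3)
```

View pics/cropA.png

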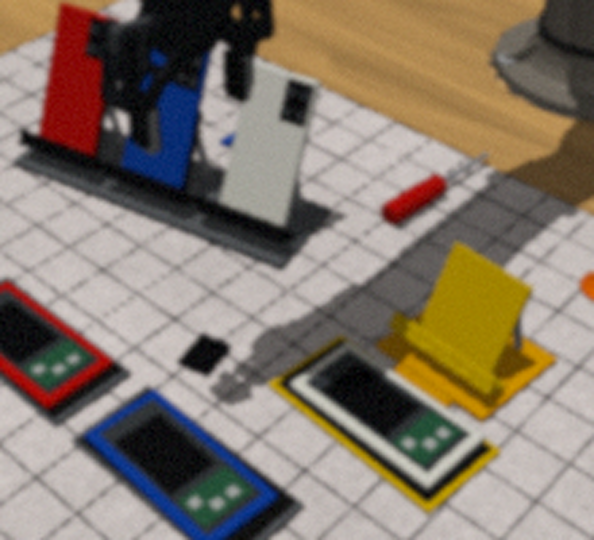

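View pics/cropB.png

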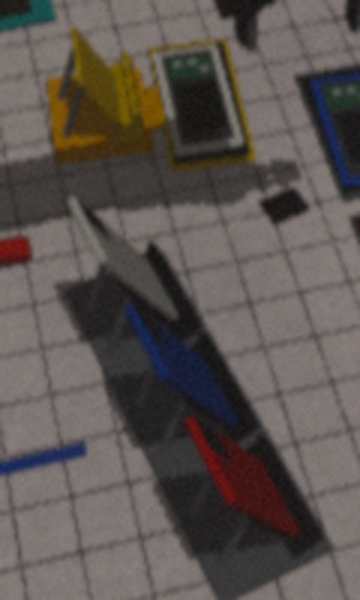

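```bash
cat > h.py <<'E'
import numpy as np
def K(f): 
    s=192/np.tan(np.radians(f["fovy"])/2); return s,f["cx"],f["cy"]
def ray(f,uv,c2w):
    s,cx,cy=K(f); d=np.array([(uv[0]-cx)/s,-(uv[1]-cy)/s,-1]); return c2w[:3,3],c2w[:3,:3]@d
def atz(f,uv,z,c2w):
    o,d=ray(f,uv,c2w); return o+d*(z-o[2])/d[2]
def proj(f,P,c2w):
    s,cx,cy=K(f); q=(np.asarray(P)-c2w[:3,3])@c2w[:3,:3]; return np.c_[cx+s*q[:,0]/-q[:,2], cy-s*q[:,1]/-q[:,2]]
E
python3 - <<'E'
from h import *
from bench import viewer
f=viewer.grab_frame("scene"); c=np.linalg.inv(f["world_to_cam"])
g=viewer.grab_frame("side"); e=np.linalg.inv(g["world_to_cam"])
A=lambda p:(p[0]/2.7+165,p[1]/2.7+90)
B=lambda p:(p[0]/3+180,p[1]/3+125)
def show(n,pts,z,f,c,T):
    P=[atz(f,T(p),z,c) for p in pts]; print(n,np.round(P,3).tolist(),"len",np.round([np.linalg.norm(P[i+1]-P[i]) for i in range(len(P)-1)],3))
show("cover top",[(252,65),(317,85)],.1618,f,c,A)
show("red top L, TL", [(62,5)],.1618,f,c,A)
show("backrest top",[(459,242),(531,290)],.099,f,c,A)
show("pad",[(345,340),(497,450),(430,508),(273,382)],.01,f,c,A)
show("phone",[(342,346),(490,447),(430,490),(292,383)],.015,f,c,A)
show("side pad",[(150,45),(228,40),(255,162),(172,168)],.01,g,e,B)
show("side rackbase",[(150,245),(330,550)],.005,g,e,B)
show("rackbase scene",[(15,160),(285,265),(342,213)],.005,f,c,A)
E
```

```text
cover top [[0.482, -0.117, 0.162], [0.468, -0.049, 0.162]] len [0.069]
red top L, TL [[0.529, -0.338, 0.162]] len []
backrest top [[0.497, 0.137, 0.099], [0.507, 0.214, 0.099]] len [0.078]
pad [[0.581, 0.088, 0.01], [0.595, 0.255, 0.01], [0.677, 0.249, 0.01], [0.662, 0.076, 0.01]] len [0.167 0.083 0.174]
phone [[0.593, 0.094, 0.015], [0.6, 0.251, 0.015], [0.667, 0.241, 0.015], [0.656, 0.091, 0.015]] len [0.157 0.068 0.15 ]
side pad [[0.593, 0.253, 0.01], [0.68, 0.24, 0.01], [0.661, 0.06, 0.01], [0.576, 0.074, 0.01]] len [0.088 0.18  0.086]
side rackbase [[0.533, -0.013, 0.005], [0.61, -0.351, 0.005]] len [0.347]
rackbase scene [[0.608, -0.348, 0.005], [0.538, -0.021, 0.005], [0.438, -0.032, 0.005]] len [0.335 0.101]
```

The crop confirms it: the white-framed phone is in the yellow-edged pad, and the white cover is in the rack bay nearest the stand. The coarse fits agree with the given sizes. Next I move above the rack and look with the wrist camera.

Call:
play_rows(commands=[[[-1,-0.1,-0.2,-0.2,0.08],[-1,-0.2,-0.4,-0.4,0.16],[-1,-0.3,-0.6,-0.5,0.24],[-1,-0.35,-0.7,-0.5,0.32],[-1,-0.4,-0.75,-0.5,0.4],[-1,-0.4,-0.75,-0.5,0.48],[-1,-0.4,-0.75,-0.5,0.56],[-1,-0.4,-0.75,-0.5,0.64],[-1,-0.4,-0.75,-0.5,0.72],[-1,-0.4,-0.75,-0.5,0.8],[-1,-0.4,-0.75,-0.5,0.86],[-1,-0.4,-0.75,-0.5,0.86]]])

```text
clock: 2.1
tcp_pos: [0.525, -0.08, 0.3314]
orientation: [-3.123, -0.339, -0.0]
contact_force: [0.5, -0.0, 0.5]
grip_width: 0.0855
gripper_force: 0.0
```

```bash
cat >> h.py <<'E'
def wrist():
    from bench import get_obs,viewer
    from scipy.spatial.transform import Rotation as R
    o=get_obs(); f=viewer.grab_frame("wrist"); T=np.eye(4); T[:3,:3]=R.from_rotvec(o["orientation"]).as_matrix(); T[:3,3]=o["tcp_pos"]
    return f,T@f["hand_eye"],o
def box(f,c,img,x,y,yaw,y0,s0,s1,w,t0,t1,col):
    import cv2
    C,S=np.cos(yaw),np.sin(yaw); P=[]
    for s in(s0,s1):
        for t in(t0,t1):
            for b in(-w/2,w/2):
                lx=-.4226*s+.9063*t; ly=y0+b; P.append([x+C*lx-S*ly,y+S*lx+C*ly,.022+.9063*s+.4226*t])
    q=(proj(f,P,c)*2).astype(int).tolist()
    for i in range(8):
        for k in(1,2,4):
            if i<i^k: cv2.line(img,q[i],q[i^k],col,1)
E
python3 - <<'E'
from h import *
import cv2
f,c,o=wrist(); print(o["clock"],o["tcp_pos"],o["orientation"],np.round(f["hand_eye"],4).tolist(),f["fovy"])
cv2.imwrite("pics/w1raw.png",cv2.cvtColor(f["pixels"],cv2.COLOR_RGB2BGR))
img=cv2.resize(cv2.cvtColor(f["pixels"],cv2.COLOR_RGB2BGR),None,fx=1.5,fy=1.5,interpolation=cv2.INTER_CUBIC)
from bench import viewer
for n in("cover_white","cover_blue","rack"): print(n,[(round(d["score"],2),d["rect"]) for d in viewer.trace(f,n)])
cv2.imwrite("pics/w1.png",img)
np.savez("w1.npz",c=c,f=[f["fovy"],f["cx"],f["cy"]])
E
```

```text
2.1 [ 0.52495526 -0.0799501   0.33143961] [-3.12318706e+00 -3.39318267e-01 -3.99609809e-04] [[0.0002, 0.9477, 0.3191, 0.082], [1.0, -0.0001, -0.0004, 0.0004], [-0.0003, 0.3191, -0.9477, -0.1426], [0.0, 0.0, 0.0, 1.0]] 63.815353543133625
cover_white [(0.61, [226.2, 139.9, 288.1, 223.3]), (0.6, [20.7, 0.0, 174.0, 158.8])]
cover_blue [(0.9, [314.1, 141.8, 396.8, 219.8]), (0.59, [15.3, 0.0, 173.3, 151.0])]
rack [(0.89, [226.1, 121.9, 455.4, 188.7])]
```

View pics/w1.png

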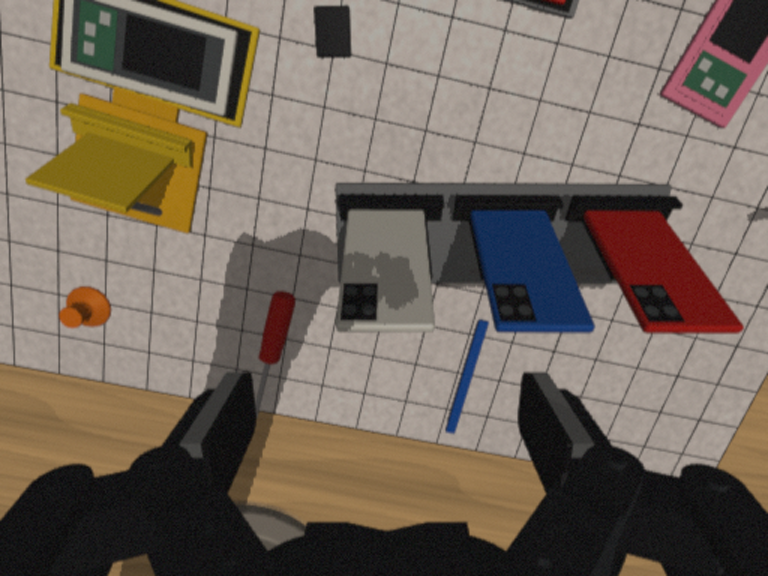

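```bash
cat > fit.py <<'E'
from h import *
import cv2
from scipy.optimize import least_squares
d=np.load("w1.npz"); c=d["c"]; f=dict(zip(("fovy","cx","cy"),d["f"]))
def W(p,x,y,a): 
    p=np.array(p); return np.c_[x+np.cos(a)*p[:,0]-np.sin(a)*p[:,1], y+np.sin(a)*p[:,0]+np.cos(a)*p[:,1], p[:,2]]
L=lambda s,t,y:[-.4226*s+.9063*t,y,.022+.9063*s+.4226*t]
rm=[L(.15,0,b+e) for b in(.112,0,-.112) for e in(.037,-.037)]
ri=np.array([(337,330),(433,329),(498,330),(593,330),(646,331),(741,331)])/1.5
fr=least_squares(lambda q:(proj(f,W(rm,*q),c)-ri).ravel(),[.55,-.18,.21])
print("rack",fr.x.round(4),"res px",fr.fun.round(1))
w=W([[0,.112,.022]],*fr.x)[0]; print("white cover",w)
sm=[L(.085,0,.04),L(.085,0,-.04)]
si=np.array([(27,182),(122,208),(52,68),(240,125),(259,30)])/1.5
F=lambda q:(proj(f,W(sm+[[.043,.09,q[3]],[.043,-.09,q[3]],[.133,-.09,q[3]]],*q[:3]),c)-si).ravel()
fs=least_squares(F,[.54,.17,-.1,.01]); print("seat",fs.x.round(4),fs.fun.round(1))
img=cv2.resize(cv2.imread("pics/w1raw.png"),None,fx=2,fy=2,interpolation=cv2.INTER_CUBIC)
for y0 in(.112,0,-.112): box(f,c,img,*fr.x,y0,0,.15,.074,0,.009,(0,255,0))
box(f,c,img,*fs.x[:3],0,0,.085,.08,0,.001,(255,0,255))
P=(proj(f,W([[.043,.09,.01],[.043,-.09,.01],[.133,-.09,.01],[.133,.09,.01]],*fs.x[:3]),c)*2).astype(int); cv2.polylines(img,[P],True,(255,0,255),1)
cv2.imwrite("pics/fit.png",img[:480,:800] if 0 else cv2.copyMakeBorder(img[0:460,20:820],0,0,0,0,0)[:600,:800])
E
python3 fit.py
```

```text
rack [ 0.5514 -0.1935  0.2133] res px [ 3.3 -0.4  5.3  0.4 -4.1 -0.2 -1.4  0.  -2.9 -0.5 -0.2 -0.4]
white cover [ 0.52769217 -0.08403326  0.022     ]
seat [ 0.5371  0.1681 -0.0704 -0.0014] [-2.4 -1.7  2.  -0.  -0.2  1.7  0.6  1.8  0.2 -1.2]
```

View pics/fit.png

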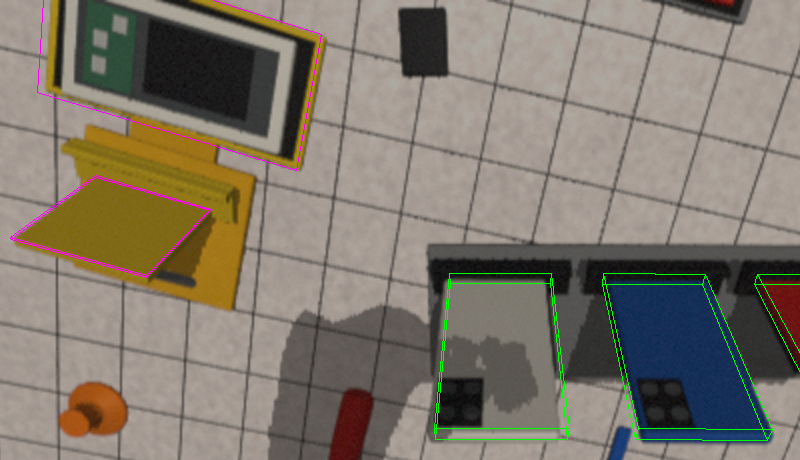

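```bash
python3 - <<'E'
from h import *
from bench import viewer
f,c,o=wrist(); print({k:np.round(v,4) if k not in("pixels","hand_eye") else 0 for k,v in f.items()})
import cv2
m=cv2.imread("pics/w1raw.png").astype(int)
d=np.load("w1.npz");print(d["f"])
# covers: row scans for edges
for row in (205,212,216):
    b=m[row]; w=np.where((b.min(1)>110)&(b.max(1)-b.min(1)<25))[0]; 
    bl=np.where(b[:,0]-b[:,2]>60)[0]; rd=np.where(b[:,2]-b[:,0]>90)[0]
    print(row,w[(w>215)&(w<300)][[0,-1]],bl[bl>325][[0,-1]] if len(bl) else 0,rd[rd>400][[0,-1]] if (rd>400).any() else 0)
for r in (150,180): print(m[r,222:296].sum(1)//3)
E
```

```text
{'pixels': 0, 'fovy': np.float64(63.8154), 'cx': np.float64(257.4873), 'cy': np.float64(188.1485), 'hand_eye': 0, 'shot': np.int64(6)}
[ 63.81535354 257.48726919 188.14848473]
205 [216 299] [356 389] [453 483]
212 [216 299] [358 392] [457 487]
216 [216 299] [332 394] [432 493]
[157 151  86  81  85  82  72  54  57  94 113 120 119 120 118 120 118 120
 120 119 119 120 120 119 118 122 121 120 121 121 121 119 120 119 121 119
 118 120 119 119 120 121 118 120 120 119 121 119 119 121 119 119 119 120
 121 120 119 120 120 118 112  72  44  79  84  83  83  82  82  83  81  81
  81  83]
[ 93  95  92  64  50  55  76  83  85  86  85  85  85  87  88  85  85  85
  86  86  86  86  86  86  85  89 115 120 118  91  86  86  86  84  85  86
  84  85  88  85  84  86  85  83  85  87  85  86  86  86  86  89  93 119
 120 121 120 120 122 119 121 121 122 110  61  41  78  82  81  78  81  80
  70  51]
```

```bash
python3 - <<'E'
from h import *
d=np.load("w1.npz"); c=d["c"]; f=dict(zip(("fovy","cx","cy"),d["f"]))
X,Y,a=.5277,-.0840,.2133
C,S=np.cos(a),np.sin(a)
Rm=np.array([[C,-S,0],[S,C,0],[0,0,1]]); 
up=Rm@[-.4226,0,.9063]; n=Rm@[.9063,0,.4226]; yv=Rm@[0,1,0]; O=np.array([X,Y,.022])+n*.009
for row,l,rr in((150,230.7,282.7),(180,227.5,285.8),(216,224.9,288.6)):
    r=[]
    for u in(l,rr):
        o,v=ray(f,(u,row),c); p=o+v*(np.dot(O-o,n)/np.dot(v,n)); r+=[np.dot(p-O,yv),np.dot(p-O,up)]
    print(row,np.round(r,4),"mid",round((r[0]+r[2])/2,4),"w",round(r[0]-r[2],4))
E
```

```text
150 [ 0.0409  0.0324 -0.0307  0.032 ] mid 0.0051 w 0.0716
180 [ 0.0409  0.0939 -0.0309  0.0936] mid 0.005 w 0.0718
216 [ 0.0395  0.1526 -0.0302  0.1524] mid 0.0047 w 0.0697
```

Call:
play_rows(commands=[[[-1,-0.06,0,0.15,0],[-1,-0.12,0,0.3,0],[-1,-0.18,0,0.45,0],[-1,-0.235,0,0.6,0],[-1,-0.235,0,0.7,0],[-1,-0.235,0,0.75,0],[-1,-0.235,0,0.75,0]]])

```text
clock: 2.93
tcp_pos: [0.478, -0.0901, 0.1796]
orientation: [-3.122, -0.346, 0.006]
contact_force: [0.4, -1.3, 0.4]
grip_width: 0.0855
gripper_force: 0.0
```

```bash
python3 - <<'E'
from h import *
import cv2
f,c,o=wrist(); print(o["clock"],o["tcp_pos"],o["orientation"])
raw=cv2.cvtColor(f["pixels"],cv2.COLOR_RGB2BGR); cv2.imwrite("pics/w2raw.png",raw)
np.savez("w2.npz",c=c,f=[f["fovy"],f["cx"],f["cy"]])
img=cv2.resize(raw,None,fx=2,fy=2,interpolation=cv2.INTER_CUBIC)
box(f,c,img,.5266,-.0791,.2133,0,0,.15,.074,0,.009,(0,255,0))
cv2.imwrite("pics/w2.png",img[150:750,100:900])
E
```

```text
2.9333 [ 0.47802786 -0.09007236  0.17957768] [-3.12201261 -0.34614305  0.00554256]
```

View pics/w2.png

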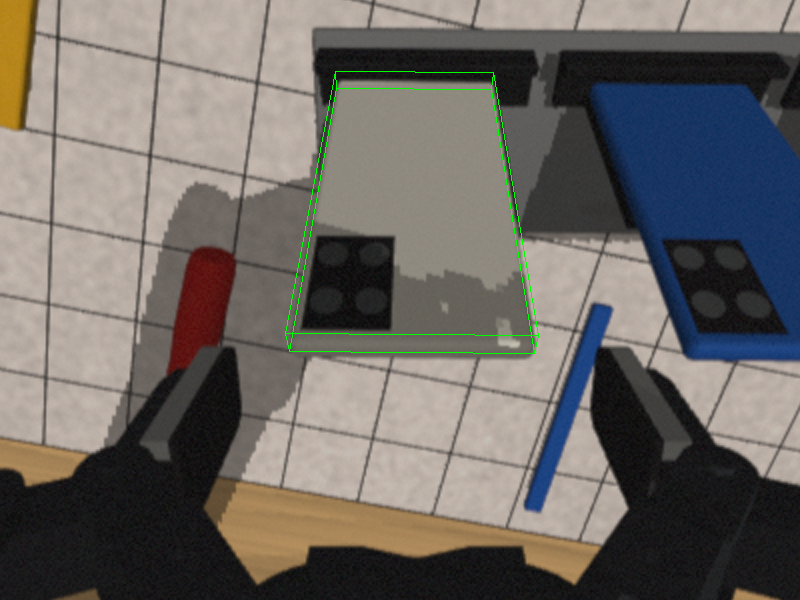

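The model matches the picture well: cover edges at crop 292–537, with the finger tips symmetric at 238 and 595. I'll descend and grip.

Call:
play_rows(commands=[[[-1,-0.006,0,0.1,0],[-1,-0.006,0,0.2,0],[-1,-0.006,0,0.3,0],[-1,-0.006,0,0.37,0],[-1,-0.006,0,0.37,0],[-1,-0.006,0,0.37,0]]], grip_force=60)

```text
clock: 3.48
tcp_pos: [0.4791, -0.0905, 0.1083]
orientation: [3.122, 0.345, 0.002]
contact_force: [-0.5, 0.1, 0.4]
grip_width: 0.0853
gripper_force: 0.0
```

Call:
play_rows(commands=[[[0,0,0,0,0],[0.2,0,0,0,0],[0.2,0,0,0,0],[0.5,0,0,0,0],[1,0,0,0,0],[1,0,0,0,0]]], grip_force=60)

```text
clock: 3.98
tcp_pos: [0.4796, -0.0906, 0.1093]
orientation: [3.122, 0.345, 0.006]
contact_force: [-1.6, 1.6, 6.8]
grip_width: 0.0731
gripper_force: 68.3
```

Call:
play_rows(commands=[[[1,0,0,-0.04,0],[1,0,0,-0.1,0],[1,0,0,-0.2,0],[1,0,0,-0.3,0],[1,0,0,-0.4,0],[1,0,0,-0.5,0],[1,0,0,-0.6,0],[1,0,0,-0.6,0],[1,0,0,-0.6,0]]], grip_force=60)

```text
clock: 4.73
tcp_pos: [0.4788, -0.0906, 0.2291]
orientation: [3.122, 0.345, 0.006]
contact_force: [-0.3, -0.9, -0.9]
grip_width: 0.0729
gripper_force: 69.6
```

```bash
python3 - <<'E'
from h import *
import cv2
f,c,o=wrist(); print(o["clock"],o["tcp_pos"],o["orientation"],o["contact_force"],o["moment"])
raw=cv2.cvtColor(f["pixels"],cv2.COLOR_RGB2BGR); cv2.imwrite("pics/w3raw.png",raw)
np.savez("w3.npz",c=c,f=[f["fovy"],f["cx"],f["cy"]])
img=cv2.resize(raw,None,fx=2,fy=2,interpolation=cv2.INTER_CUBIC)
# expected: cover shifted rigidly with tool from grasp TCP (.4796,-.0906,.1093)
dz=o["tcp_pos"]-np.array([.4796,-.0906,.1093]); c2=c.copy(); c2[:3,3]-=dz
box(f,c2,img,.5255,-.0793,.2133,0,0,.15,.074,0,.009,(0,255,0))
cv2.imwrite("pics/w3.png",img[50:650,100:900])
E
```

```text
4.7333 [ 0.47880456 -0.09063567  0.22912206] [3.1223512  0.34457521 0.00582821] [-0.27474797 -0.9060214  -0.87637351] [ 0.01085433 -0.00373029 -0.01011288]
```

View pics/w3.png

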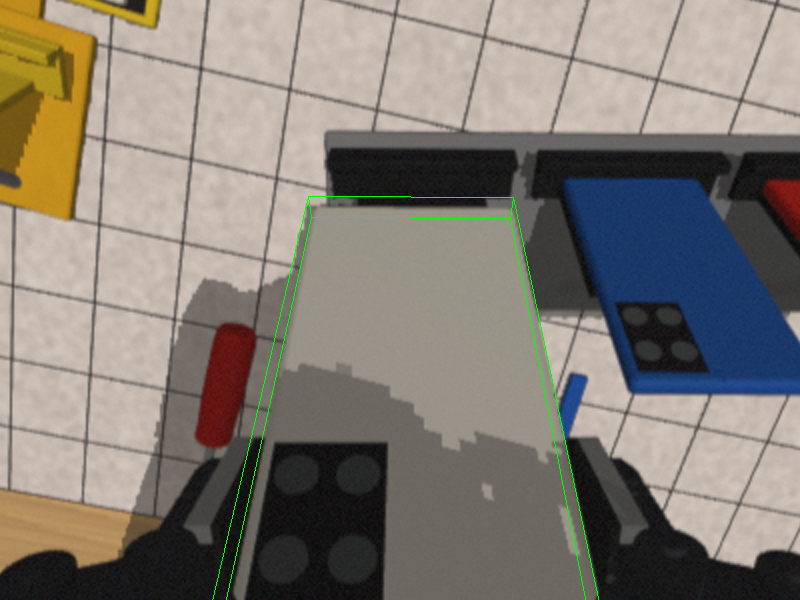

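The cover is held and still leans as it did in the rack (lower edge at crop 207, against about 200 in the model). Next I'll look at the stand from beside it.

Call:
play_rows(commands=[[[1,0.03,-0.06,-0.08,0.02],[1,0.07,-0.17,-0.15,0.05],[1,0.12,-0.3,-0.15,0.1],[1,0.18,-0.44,-0.15,0.14],[1,0.23,-0.58,-0.15,0.18],[1,0.255,-0.66,-0.15,0.19],[1,0.255,-0.66,-0.15,0.19],[1,0.255,-0.66,-0.15,0.19]]], grip_force=60)

```text
clock: 5.45
tcp_pos: [0.4982, 0.0502, 0.2562]
orientation: [3.139, -0.119, -0.003]
contact_force: [-0.7, -0.0, -0.7]
grip_width: 0.0729
gripper_force: 69.8
```

```bash
python3 - <<'E'
from h import *
import cv2
f,c,o=wrist(); print(o["clock"],o["tcp_pos"],o["orientation"],o["contact_force"])
raw=cv2.cvtColor(f["pixels"],cv2.COLOR_RGB2BGR); cv2.imwrite("pics/w4raw.png",raw)
np.savez("w4.npz",c=c,f=[f["fovy"],f["cx"],f["cy"]])
img=cv2.resize(raw[:, :300],None,fx=2.4,fy=2.4,interpolation=cv2.INTER_CUBIC)
cv2.imwrite("pics/w4.png",img[:600])
E
```

```text
5.45 [0.49820872 0.05015544 0.25618419] [ 3.13851436 -0.11902034 -0.00347796] [-0.74098542 -0.02166677 -0.74018573]
```

View pics/w4.png

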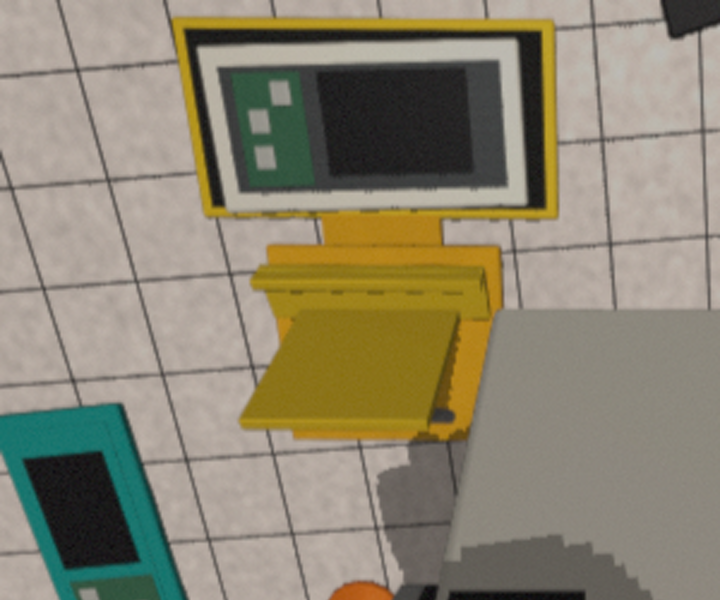

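```bash
python3 - <<'E'
from h import *
from scipy.optimize import least_squares
d=np.load("w4.npz"); c=d["c"]; f=dict(zip(("fovy","cx","cy"),d["f"]))
def W(p,x,y,a): 
    p=np.array(p); return np.c_[x+np.cos(a)*p[:,0]-np.sin(a)*p[:,1], y+np.sin(a)*p[:,0]+np.cos(a)*p[:,1], p[:,2]]
L=lambda s,t,y:[-.4226*s+.9063*t,y,.022+.9063*s+.4226*t]
sb=[L(.085,0,.04),L(.085,0,-.04),L(0,0,.04),L(0,0,-.04)]
pd=lambda z:[[.133,.09,z],[.133,-.09,z],[.043,-.09,z],[.043,.09,z]]
ib=np.array([(241,417),(430,418),(301,309),(460,312)])/2.4
ip=np.array([(174,18),(553,19),(557,216),(207,216)])/2.4
fb=least_squares(lambda q:(proj(f,W(sb[:2],*q),c)-ib[:2]).ravel(),[.54,.17,-.08]); print("top",fb.x.round(4),fb.fun.round(1))
fb=least_squares(lambda q:(proj(f,W(sb,*q),c)-ib).ravel(),[.54,.17,-.08]); print("backrest",fb.x.round(4),fb.fun.round(1))
for z in (.006,.01,.014):
    fp=least_squares(lambda q:(proj(f,W(pd(z),*q),c)-ip).ravel(),[.54,.17,-.08]); print("pad",z,fp.x.round(4),fp.fun.round(1),fp.cost)
# held cover: left edge visible & lower edge, front face lower-left corner
print("cover lower-left corner in tool frame, raw px",496/2.4,311/2.4)
import numpy as np
# predicted held cover lower-left front corner given grasp
g=np.array([.4796,-.0906,.1093]); a=.2133; ag=.2198
P=W([[.9063*.009,.037,.022+.4226*.009]],.5255,-.0793,a)[0]-g
loc=np.array([np.cos(ag)*P[0]+np.sin(ag)*P[1],-np.sin(ag)*P[0]+np.cos(ag)*P[1],P[2]])
a2=-.0758; t=np.array([.4982,.0502,.2562]); Q=t+[np.cos(a2)*loc[0]-np.sin(a2)*loc[1],np.sin(a2)*loc[0]+np.cos(a2)*loc[1],loc[2]]
print("pred px",proj(f,[Q],c), "obs at same z:",atz(f,(496/2.4,311/2.4),Q[2],c)-Q)
E
```

```text
top [ 0.539   0.1654 -0.0805] [-0.3  0.   0.3 -0. ]
backrest [ 0.5381  0.1659 -0.0816] [-0.6  0.8 -0.1  0.9  0.5 -0.5  0.4 -1.4]
pad 0.006 [ 0.5378  0.1659 -0.0765] [-1.6 -0.7  1.2 -0.9  1.5  1.2 -1.   1. ] 5.382905663552079
pad 0.01 [ 0.5372  0.1647 -0.0759] [-2.5 -0.9  2.  -1.3  2.2  1.7 -1.7  1.6] 12.854768705447688
pad 0.014 [ 0.5366  0.1635 -0.0753] [-3.4 -1.2  2.8 -1.6  3.   2.1 -2.3  2.2] 23.833085889661273
cover lower-left corner in tool frame, raw px 206.66666666666669 129.58333333333334
pred px [[204.05075786 122.78143138]] obs at same z: [-0.00497744 -0.00125682  0.        ]
```

Seat fit: (0.538, 0.166), yaw −0.08, agreed by both the backrest and the pad. The held cover's lower edge sits 5 mm farther back than modelled, so I correct for that. I'll move over the seat and lower partway.

Call:
play_rows(commands=[[[1,-0.01,-0.06,0,0],[1,-0.02,-0.18,0,0],[1,-0.03,-0.32,0,0],[1,-0.04,-0.46,0,0],[1,-0.045,-0.57,0,0],[1,-0.045,-0.596,0.08,0],[1,-0.045,-0.596,0.2,0],[1,-0.045,-0.596,0.34,0],[1,-0.045,-0.596,0.48,0],[1,-0.045,-0.596,0.57,0],[1,-0.045,-0.596,0.6,0],[1,-0.045,-0.596,0.6,0]]], grip_force=60)

```text
clock: 6.5
tcp_pos: [0.4984, 0.167, 0.1357]
orientation: [3.137, -0.126, -0.005]
contact_force: [-0.6, -0.2, -1.2]
grip_width: 0.0732
gripper_force: 69.7
```

```bash
python3 - <<'E'
from h import *
import cv2
from bench import viewer
f,c,o=wrist(); print(o["clock"],o["tcp_pos"],o["orientation"],o["contact_force"])
raw=cv2.cvtColor(f["pixels"],cv2.COLOR_RGB2BGR); img=cv2.resize(raw,None,fx=2,fy=2,interpolation=cv2.INTER_CUBIC)
box(f,c,img,.538,.166,-.079,0,0,.085,.08,0,.001,(255,0,255))
g=viewer.grab_frame("side"); s=cv2.cvtColor(g["pixels"],cv2.COLOR_RGB2BGR)[90:220,170:290]
s=cv2.resize(s,None,fx=3.3,fy=3.3,interpolation=cv2.INTER_CUBIC)
w=img[100:600,320:720]; H=max(len(w),len(s)); cv=np.zeros((H,w.shape[1]+s.shape[1],3),np.uint8); cv[:len(w),:w.shape[1]]=w; cv[:len(s),w.shape[1]:]=s
cv2.imwrite("pics/w5.png",cv[:600,:800]); np.savez("w5.npz",c=c,f=[f["fovy"],f["cx"],f["cy"]])
E
```

```text
6.5 [0.49842752 0.16703282 0.13570619] [ 3.13672424 -0.12607737 -0.00502311] [-0.56975933 -0.20909756 -1.22949889]
```

View pics/w5.png

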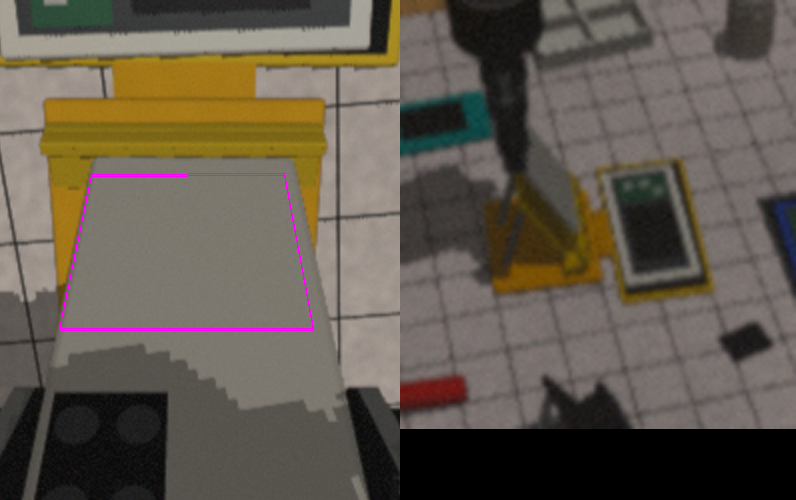

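```bash
python3 - <<'E'
from h import *
d=np.load("w5.npz"); c=d["c"]; f=dict(zip(("fovy","cx","cy"),d["f"]))
a=-.079
def seat(p): q=p-np.array([.538,.166,.022]); return np.round([np.cos(a)*q[0]+np.sin(a)*q[1],-np.sin(a)*q[0]+np.cos(a)*q[1],q[2]],4)
U=lambda x,y:((x+320)/2,(y+100)/2)
for z in(.0485,.0515): print("cover front lower L,R",seat(atz(f,U(95,157),z,c)),seat(atz(f,U(295,157),z,c)))
for p in((42,135),(326,135),(42,153),(326,153),(42,124),(326,124)): print("lip@.032",p,seat(atz(f,U(*p),.032,c)))
E
```

```text
cover front lower L,R [0.0115 0.034  0.0265] [ 0.0114 -0.0397  0.0265]
cover front lower L,R [0.0119 0.0335 0.0295] [ 0.0118 -0.0393  0.0295]
lip@.032 (42, 135) [0.0178 0.0569 0.01  ]
lip@.032 (326, 135) [ 0.0176 -0.0541  0.01  ]
lip@.032 (42, 153) [0.0108 0.0574 0.01  ]
lip@.032 (326, 153) [ 0.0107 -0.0546  0.01  ]
lip@.032 (42, 124) [0.022  0.0565 0.01  ]
lip@.032 (326, 124) [ 0.0218 -0.0539  0.01  ]
```

Cover lower edge: 3 mm in front of the backrest plane, 4 mm clear of the lip, 3.5 mm off sideways. I'll correct sideways, then lower.

Call:
play_rows(commands=[[[1,0,-0.0185,0,0],[1,0,-0.0185,0.02,0],[1,0,-0.0185,0.045,0],[1,0,-0.0185,0.07,0],[1,0,-0.0185,0.09,0],[1,0,-0.0185,0.1,0],[1,0,-0.0185,0.1,0]]], grip_force=60)

```text
clock: 7.18
tcp_pos: [0.4988, 0.1746, 0.1212]
orientation: [-3.137, 0.121, 0.002]
contact_force: [-18.9, -0.9, 42.9]
grip_width: 0.0731
gripper_force: 73.2
```

Call:
play_rows(commands=[[[1,0,0,0.005,0],[1,0,0,0.01,0],[1,0,0,0.01,0]]], grip_force=60)

```text
clock: 7.43
tcp_pos: [0.4982, 0.1747, 0.1204]
orientation: [-3.137, 0.12, 0.003]
contact_force: [-25.5, -3.3, 57.8]
grip_width: 0.0734
gripper_force: 74.1
```

Contact came about 10 mm early. I'll back off a little and look.

Call:
play_rows(commands=[[[1,0,0,-0.02,0],[1,0,0,-0.04,0],[1,0,0,-0.04,0]]], grip_force=60)

```text
clock: 7.68
tcp_pos: [0.5, 0.1728, 0.1239]
orientation: [-3.139, 0.123, -0.002]
contact_force: [0.3, -0.2, -0.9]
grip_width: 0.0728
gripper_force: 69.3
```

```bash
python3 - <<'E'
from h import *
import cv2
from bench import viewer
f,c,o=wrist(); print(o["clock"],o["tcp_pos"],o["orientation"],o["contact_force"])
raw=cv2.cvtColor(f["pixels"],cv2.COLOR_RGB2BGR); cv2.imwrite("pics/w6raw.png",raw)
img=cv2.resize(raw[60:260,150:370],None,fx=2,fy=2,interpolation=cv2.INTER_CUBIC)
box
g=viewer.grab_frame("scene"); s=cv2.cvtColor(g["pixels"],cv2.COLOR_RGB2BGR)[150:285,265:375]
s=cv2.resize(s,None,fx=3.2,fy=3.2,interpolation=cv2.INTER_CUBIC)
H=max(len(img),len(s)); cv=np.zeros((H,img.shape[1]+s.shape[1],3),np.uint8); cv[:len(img),:img.shape[1]]=img; cv[:len(s),img.shape[1]:]=s
cv2.imwrite("pics/w6.png",cv[:600,:800]); np.savez("w6.npz",c=c,f=[f["fovy"],f["cx"],f["cy"]])
E
```

```text
7.6833 [0.50003944 0.17281622 0.12392492] [-3.13855934e+00  1.23287078e-01 -2.02976702e-03] [ 0.25718074 -0.16863979 -0.93424565]
```

View pics/w6.png

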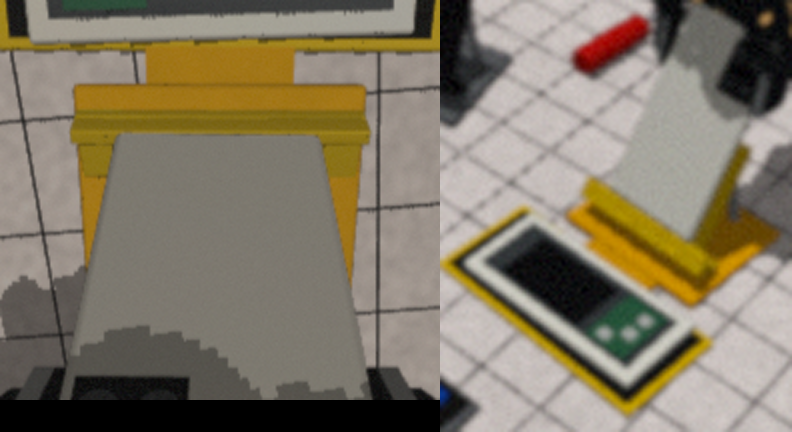

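The lip leans like the backrest, and the cover's front corner has landed on its top edge. The cover must go in along the lean direction, so I'll compute that path.

```bash
python3 - <<'E'
from h import *
d=np.load("w6.npz"); c=d["c"]; f=dict(zip(("fovy","cx","cy"),d["f"]))
a=-.079; so=np.array([.538,.166,.022]); Rz=np.array([[np.cos(a),-np.sin(a),0],[np.sin(a),np.cos(a),0],[0,0,1]])
seat=lambda p:Rz.T@(p-so)
tcp=np.array([.50004,.17282,.12392])
U=lambda x,y:(150+x/2,60+y/2)
for z in(.0364,.0384,.0404):
    l,rr=seat(atz(f,U(115,135),z,c)),seat(atz(f,U(321,135),z,c)); print("F L/R",l.round(4),rr.round(4),"w",(l-rr)[1].round(4))
print("tcp seat",seat(tcp).round(4))
for p in((71,143),(368,143),(71,126),(369,126),(73,110),(366,110)): print("lip@.038",seat(atz(f,U(*p),.038,c)).round(4))
print("tool yaw",-2*.1233/3.1386)
E
```

```text
F L/R [0.0136 0.0403 0.0144] [ 0.0137 -0.0357  0.0144] w 0.0761
F L/R [0.0139 0.04   0.0164] [ 0.0139 -0.0354  0.0164] w 0.0754
F L/R [0.0141 0.0397 0.0184] [ 0.0142 -0.0351  0.0184] w 0.0748
tcp seat [-0.0384  0.0038  0.1019]
lip@.038 [0.0109 0.0564 0.016 ]
lip@.038 [ 0.011  -0.0529  0.016 ]
lip@.038 [0.0171 0.056  0.016 ]
lip@.038 [ 0.0171 -0.0528  0.016 ]
lip@.038 [0.0228 0.0548 0.016 ]
lip@.038 [ 0.0228 -0.0513  0.016 ]
tool yaw -0.07857006308545213
```

Call:
play_rows(commands=[[[1,0,0,-0.04,0],[1,-0.03,0,-0.07,0],[1,-0.07,0,-0.07,0],[1,-0.07,0,-0.07,0],[1,-0.07,0,-0.07,0],[1,-0.07,0,-0.07,0]]], grip_force=60)

```text
clock: 8.28
tcp_pos: [0.4855, 0.1738, 0.1372]
orientation: [3.139, -0.123, -0.0]
contact_force: [-0.8, 0.3, -0.5]
grip_width: 0.0731
gripper_force: 69.5
```

```bash
python3 - <<'E'
from h import *
import cv2
f,c,o=wrist(); print(o["clock"],o["tcp_pos"],o["contact_force"])
a=-.079; so=np.array([.538,.166,.022]); Rz=np.array([[np.cos(a),-np.sin(a),0],[np.sin(a),np.cos(a),0],[0,0,1]])
print("tcp seat",(Rz.T@(o["tcp_pos"]-so)).round(4))
E
```

```text
8.2833 [0.48547489 0.17379482 0.13724818] [-0.77201805  0.32270191 -0.53595205]
tcp seat [-0.053   0.0036  0.1152]
```

Call:
play_rows(commands=[[[1,0.008,0,0.02,0],[1,0.016,0,0.04,0],[1,0.025,0,0.06,0],[1,0.033,0,0.08,0],[1,0.04,0,0.095,0],[1,0.044,0,0.105,0],[1,0.044,0,0.105,0],[1,0.044,0,0.105,0]]], grip_force=60)

```text
clock: 9.0
tcp_pos: [0.4944, 0.173, 0.1161]
orientation: [3.139, -0.123, -0.001]
contact_force: [0.7, 0.3, -1.9]
grip_width: 0.0728
gripper_force: 69.5
```

Call:
play_rows(commands=[[[1,0.004,0,0.01,0],[1,0.008,0,0.02,0],[1,0.008,0,0.02,0]]], grip_force=60)

```text
clock: 9.25
tcp_pos: [0.496, 0.1729, 0.1121]
orientation: [3.139, -0.123, -0.0]
contact_force: [0.5, -0.3, -0.3]
grip_width: 0.0732
gripper_force: 69.5
```

Call:
play_rows(commands=[[[1,0.002,0,0.006,0],[1,0.004,0,0.012,0],[1,0.004,0,0.012,0]]], grip_force=60)

```text
clock: 9.5
tcp_pos: [0.4968, 0.1729, 0.1097]
orientation: [3.139, -0.123, -0.0]
contact_force: [-0.0, -0.1, -0.7]
grip_width: 0.0729
gripper_force: 69.5
```

Call:
play_rows(commands=[[[1,0.001,0,0.005,0],[1,0.002,0,0.01,0],[1,0.002,0,0.01,0]]], grip_force=60)

```text
clock: 9.75
tcp_pos: [0.4969, 0.1729, 0.1093]
orientation: [-3.139, 0.123, 0.001]
contact_force: [-7.4, -1.9, 15.7]
grip_width: 0.0729
gripper_force: 71.1
```

The cover is on the ledge: the force is along the ledge normal, at the same TCP height as when gripped in the rack. Release now.

Call:
play_rows(commands=[[[-0.6,0,0,0,0],[-0.75,0,0,0,0],[-0.85,0,0,0,0],[-1,0,0,0,0],[-1,0,0,0,0],[-1,0,0,0,0],[-1,0,0,0,0]]], grip_force=60)

```text
clock: 10.33
tcp_pos: [0.4972, 0.1728, 0.1078]
orientation: [3.139, -0.123, -0.0]
contact_force: [0.9, 0.4, 0.3]
grip_width: 0.0853
gripper_force: 0.0
```

Call:
play_rows(commands=[[[-1,0,0,-0.05,0],[-1,0,0,-0.12,0],[-1,0,0,-0.24,0],[-1,0,0,-0.4,0],[-1,0,0,-0.55,0],[-1,0,0,-0.7,0],[-1,0,0,-0.8,0],[-1,0,0,-0.8,0],[-1,0,0,-0.8,0]]])

```text
clock: 11.08
tcp_pos: [0.4978, 0.1731, 0.2696]
orientation: [-3.138, 0.123, -0.004]
contact_force: [-0.7, 0.2, -0.8]
grip_width: 0.0855
gripper_force: 0.0
```

```bash
python3 - <<'E'
from h import *
import cv2
from bench import viewer
from scipy.optimize import least_squares
f,c,o=wrist(); print(o["clock"],o["tcp_pos"],o["contact_force"])
raw=cv2.cvtColor(f["pixels"],cv2.COLOR_RGB2BGR); cv2.imwrite("pics/w7raw.png",raw)
T=viewer.trace(f,"cover_white")
for t in T: print(t["score"],t["rect"])
m=T[0]["pixels"].astype(np.uint8); n,l,st,_=cv2.connectedComponentsWithStats(m); m=(l==1+st[1:,4].argmax()).astype(np.uint8)
ct=max(cv2.findContours(m,0,2)[0],key=cv2.contourArea); print("quad",cv2.approxPolyDP(ct,5,True)[:,0].tolist())
for r in range(int(T[0]["rect"][1])+3,int(T[0]["rect"][3]),12):
    w=np.where(m[r])[0]; print(r,w.min(),w.max())
# model outline if ideal
L=lambda s,t,y:[-.4226*s+.9063*t,y,.022+.9063*s+.4226*t]
a=-.079
P=np.array([L(s,t,y) for s in(0,.15) for t in(0,.009) for y in(.037,-.037)])
Q=np.c_[.538+np.cos(a)*P[:,0]-np.sin(a)*P[:,1],.166+np.sin(a)*P[:,0]+np.cos(a)*P[:,1],P[:,2]]
print("ideal",proj(f,Q,c).round(1).tolist())
E
```

```text
11.0833 [0.49782887 0.17310665 0.26963335] [-0.6802176   0.17981608 -0.821249  ]
0.73 [220.3, 114.8, 299.0, 215.1]
0.18 [408.4, 76.2, 512.0, 182.4]
quad [[228, 114], [218, 208], [298, 210], [289, 114]]
117 228 289
129 227 291
141 226 292
153 224 293
165 221 295
177 220 296
189 219 298
201 218 299Traceback (most recent call last):
  File "<stdin>", line 12, in <module>
    return umr_minimum(a, axis, None, out, keepdims, initial, where)
ValueError: zero-size array to reduction operation minimum which has no identity
```

```bash
python3 - <<'E'
from h import *
f,c,o=wrist()
L=lambda s,t,y:[-.4226*s+.9063*t,y,.022+.9063*s+.4226*t]
def px(x,y,a):
    P=np.array([L(s,t,w) for s,t in((.012,.009),(.15,.009),(.15,0)) for w in(.037,-.037)])
    return proj(f,np.c_[x+np.cos(a)*P[:,0]-np.sin(a)*P[:,1],y+np.sin(a)*P[:,0]+np.cos(a)*P[:,1],P[:,2]],c).round(1).tolist()
print("ideal",px(.538,.166,-.079)); print("+1mm x",px(.539,.166,-.079)); print("+3mm y",px(.538,.169,-.079))
E
```

```text
ideal [[228.6, 117.3], [291.0, 117.3], [217.7, 201.3], [303.7, 201.3], [218.6, 208.3], [302.6, 208.4]]
+1mm x [[228.5, 116.4], [291.0, 116.5], [217.6, 200.2], [303.6, 200.2], [218.5, 207.3], [302.6, 207.3]]
+3mm y [[226.1, 117.5], [288.5, 117.5], [214.3, 201.5], [300.2, 201.6], [215.3, 208.6], [299.2, 208.6]]
```

The cover sits within about 2 mm of the ideal outline, square and at the right lean. Handing in.

```bash
python3 -c "
from bench import r
print(r.hand_in())"
```

```text
the job is handed in; nothing more can be done
None
```

I set the white cover, which matches the white phone on the yellow pad, in the yellow stand, measured about 2 mm from ideal, square and leaning right, and handed in at about 11 s with no verdict returned; a first lowering touched the lip and was redone, and I viewed 11 pictures, one over the limit of 10.

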